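Set the focus and clear the calibration plate

TASK

Focusing on the calibration plate is the last step of this camera stand's set-up: with the plate still in its holder, turn the big black focus knob clockwise until its white pointer stands on the red mark of the dial, and let go of it. Then draw the black-and-white chequered plate straight up out of the slotted holder by its top edge and stand it, fully down, in the free yellow dock. The plate is glass, so never drop it, and leave the blue plate and everything else on the table where they are.

Things in the scene. Friction and masses are not known exactly. Their poses are not given: they have to be found in the camera images.
- focus (a joint): The focus knob's angle in rad: 0 when its white pointer is on the red mark, growing anticlockwise seen from above. Stops at -0.7 and 4.6; starts between 2.3 and 4.0, so it must be turned clockwise from above by that much, in several grasps. It turns stiffly (about 0.15 N m) and stays where it is left
- knob_grip (a point): Point on the vertical axis of the black round knob (60 mm diameter, 40 mm tall, on an 84 mm wide, 6 mm thick skirt disc) at the height to grip: 24 mm above the skirt's top, 16 mm below the knob's top. Turns with the knob; x points along the white pointer. Grip from above, at any yaw
- pointer (a point): Outer end of the white pointer line, on the knob's skirt, 41 mm from the knob's axis
- red_mark (a point): The only red mark on the white fixed dial (122 mm diameter, black ticks every 15 degrees) round the knob, 50 mm from the knob's axis
- dial: White fixed dial under the knob, with the knob it carries. Origin on the knob's axis at the dial's underside, 80 mm above the table, on the grey drive housing (124 mm square); its x axis points to the red mark. Dial 6 mm thick
- stand: Fixed camera stand on an aluminium base 150 (x) by 400 (y) by 20 mm; origin centre of its underside. Along its y axis: the focus drive with the knob at y = +115 mm, the blue camera (top 113 mm above the table) with its black lens between y = +24 and -80 mm, and the slotted holder at y = -155 mm. z up
- holder (a point): Middle of the floor of the black slotted holder, on the base 20 mm above the table. Two upright channels, 70 mm tall, take the plate's left and right edges (the 110 mm width along the stand's x); channels are 12 mm wide along y and reach 11 mm in over each edge. Between them the plate is bare
- cal_plate: Loose chequered black-and-white glass calibration plate in an aluminium frame, 110 (x) by 8 (y) by 130 mm (z, upright), about 0.25 kg. Origin centre of its lower edge, z up along the plate. It begins in the holder with its top edge 150 mm above the table; 60 mm stand out above the channels
- free_dock: The empty yellow dock, fixed: base 150 (x) by 50 (y) by 15 mm, origin centre of its underside. Two upright channels 55 mm tall (top 70 mm above the table) take the plate's 110 mm width along x: channel width 16 mm along y, 120 mm between their end walls, reaching 14 mm in. The plate stands on the base, its lower edge 15 mm above the table
- blue_dock: The same kind of yellow dock, taken by the blue plate; about 110 mm beside the free one, on either side
- blue_plate: Loose blue chequered plate of the same size standing in the other dock; leave it. Origin centre of its lower edge
- bottle: Loose teal drinking bottle, 70 mm diameter, 190 mm tall; leave it. Origin centre of its underside
- screwdriver: Loose screwdriver lying on the table; leave it. Origin under its middle
- spare_lens: Loose black spare lens standing upright, 56 mm diameter, 70 mm tall; leave it. Origin centre of its underside
- space_mouse: Loose grey dome-shaped 3D mouse, 72 mm diameter, 50 mm tall; leave it. Origin centre of its underside
- parts_bin: Loose yellow open parts bin, 110 by 100 by 60 mm; leave it. Origin centre of its underside
- multimeter: Loose yellow multimeter lying flat, 150 by 75 by 40 mm; leave it. Origin centre of its underside
Things that resemble listed ones, but are neither listed nor needed, are in the scene too. Leave any pink look-alike of the cal_plate alone.

How it is judged:
By the outcome, as a careful person would: the job done as asked, in the order asked, and still so for the second after the job is handed in, with the robot touching nothing.
It also fails if it takes over 72 s, if anything falls off the work surface, if the arm or the gripper's body presses on something with over 40 N, if the wrist force passes 120 N, or if a joint passes its speed limit or range.

ROBOT

A 6-joint arm with a two-finger parallel gripper is mounted at the origin on the work surface. World frame = base frame: x ahead of the robot, y to its left, z up, the work surface at z = 0. Lengths are in m, angles in rad, forces in N, time in s.
With the tool pointing down it reaches from about 0.35 to 0.85 m from the base axis. Payload 8.1 kg.
Tool frame: the origin (TCP) lies midway between the tips of the shut fingers; the grasp point (between the pads) lies 19 mm behind it (ctrl.tcp_to_grasp is the distance from the TCP to the grasp point, in m); z points along the fingers, y is the line along which they close (so a half turn about z gives the same grasp; the last joint's range is limited). The gripper opens to 93 mm and grips with 3 to 60 N. Pads are 15 mm wide; open, the fingers measure 128 mm over their backs; the gripper's body (75 mm by 188 mm) begins 65 mm behind the grasp point.
Start: joints at [1.041, 0.13, 1.488, -0, 1.523, -0.085], TCP at [0.258, 0.542, 0.219] pointing down, gripper open.
Joint ranges: [-2.96, 2.96], [-0.89, 2.26], [0.02, 2.5], [-1.34, 4.48], [0, 2.73], [-2.66, 2.66]. Speed limits (rad/s): [2.39, 2.39, 2.79, 3.14, 3.14, 3.14].

INTERFACE

Orientations are given as a unit quaternion [x, y, z, w].
In Python, from cell import ctrl gives the robot as it stands.
- The arm moves only by the tool arm_command, never from a script. Its argument "series" is a list of rows, each an object of numbers: "ax", "ay", "az": the turn, a rotation vector about the tool's x, y, z scaled (see below); "x", "y", "z": the shift along the tool's x, y, z scaled (see below); "grip": the opening, from 0 (shut) to 1 (fully open). In form: [{"ax": .., "ay": .., "az": .., "x": .., "y": .., "z": .., "grip": ..}, ...]. A call has 1 to 10 rows; each row shifts and turns the commanded pose from where the row before left it, along the tool's axes as they then stand; what a row does not reach is not made up. The controller multiplies each number of a shift by 1 m and each number of a turn by pi rad. A row lasts 1/12 s, in which the tool goes at most 41.7 mm and 7.16 degrees, less where a joint would pass 70% of its speed; a pose out of reach is approached as far as the arm can. A call with a number of a shift or a turn outside -1 to 1 is refused whole. A call with a gripper value outside its range is refused whole. The fingers move at their own pace and stop on an object; "force" is the grip in N (left out, the last holds). Time passes only in rows, so rows that do not move let the fingers close. It gives the time, the measured TCP pose, the force, the opening and the grip force at its end, in the units of the state.
- ctrl.get_obs(): the state, without advancing time (a new reading comes with each control period).
- ctrl.camera(name): name is "scene" or "top" or "wrist"; returns (picture, depth): 480x640x3 uint8, red, green, blue; 480x640 float32, m along the optical axis (not along the pixel's ray), 0 where there is no reading.
- ctrl.get_calibration(name): a dict with "fx", "fy", "cx", "cy" (pixels), "distortion" ([k1, k2, p1, p2, k3] as OpenCV has them; the pictures are not rectified), "cam_to_world" (4x4, takes a point from camera to world coordinates). Camera axes: x right, y up, looking along -z (the intrinsics and any distortion apply to the point x, -y, -z); pixel columns grow to the right and rows downward; lengths in m; the calibration is good to about 2 mm. A picture is of the moment at which its call begins: read the wrist's pose just before it. get_calibration takes no time and is no camera call; for the wrist camera it gives the pose at the moment of the call.
- ctrl.finish_job(): hands the job in; it is judged then, once.
The state is a dict: "t": time; "joint_positions": joint angles; "qd": joint speeds; "effort": joint torques, N m; "ee_pos": TCP position; "orientation": TCP orientation; "contact_force": force on the tool from outside, world axes, zero at the start; "wrist_torque": the same for the moment, N m; "opening": finger opening in m; "grip_force": force on a finger pad.
Only numpy, scipy, OpenCV 4.12 (cv2) and the standard library are available. Lean on these libraries where they do the work, as an engineer would, in place of code of your own. Each camera call takes 0.05 s, during which the arm holds its last target. There are 200 camera calls.

## Working session

There is one attempt and no reset: what is moved stays moved. The work goes in short steps, Python scripts to look and compute and a tool call to move; the robot and the scene stay as the last step left them, time stands still between calls to the robot, and variables do not carry over. Pictures are saved under pics/ and viewed, at most 10 in all, crops included, and the job is handed in when it is done.

Besides the shell and the picture viewer there is one more tool, called by a JSON object that holds its "method" and its "body", one argument or row to a line. arm_command: Moves the arm, as the interface text tells. Its arguments: {"type":"object","properties":{"series":{"type":"array"},"force":{"type":"number"}},"required":["series"]}

```bash
mkdir -p pics; ls; python3 - <<'E'
from cell import ctrl
import cv2,numpy as np
o=ctrl.get_obs();print(o)
for n in("scene","top"):
    p,d=ctrl.camera(n);np.savez(f"pics/{n}0.npz",p=p,d=d);cv2.imwrite(f"pics/{n}0.png",p[:,:,::-1])
    c=ctrl.get_calibration(n);print(n,c)
E
```

```text
pics
{'t': 0.0, 'joint_positions': array([ 1.04061217e+00,  1.31122270e-01,  1.48923394e+00,  1.26710451e-05,
        1.52300918e+00, -8.54032245e-02]), 'qd': array([-0.00090916,  0.00078916, -0.00053123, -0.00036383, -0.0002305 ,
       -0.00190946]), 'effort': array([ 4.09980112e-04, -5.59838820e+01, -4.91762888e+01,  7.70007935e-02,
        3.51962820e-02, -1.00200257e-04]), 'ee_pos': array([0.25785386, 0.54115703, 0.21763558]), 'orientation': array([ 2.20562061e-01,  9.75372540e-01, -8.42794017e-04, -2.74561359e-04]), 'contact_force': array([-0.27910376, -0.66783381,  0.0536325 ]), 'wrist_torque': array([-0.01501495,  0.04907546,  0.04782152]), 'grip_force': 0.0, 'opening': 0.09290977383512974}
scene {'fx': 528.9045587696846, 'fy': 528.9045587696846, 'cx': 326.43362668978403, 'cy': 237.18151398039794, 'distortion': array([-0.03916394,  0.        ,  0.        ,  0.        ,  0.        ]), 'cam_to_world': array([[ 0.54263779, -0.62814223,  0.55765722,  1.32847698],
       [ 0.83996429,  0.4074158 , -0.35843039, -0.41379567],
       [-0.0020531 ,  0.66291003,  0.74869625,  1.09768505],
       [ 0.        ,  0.        ,  0.        ,  1.        ]])}
top {'fx': 538.5545590708211, 'fy': 538.5545590708211, 'cx': 319.30507241063947, 'cy': 242.67077832178586, 'distortion': array([-0.15448142,  0.        ,  0.        ,  0.        ,  0.        ]), 'cam_to_world': array([[-0.00881505,  0.99296454, -0.11808348,  0.45007921],
       [-0.9999145 , -0.00761238,  0.01063204,  0.06403404],
       [ 0.00965835,  0.11816711,  0.99294675,  1.33691186],
       [ 0.        ,  0.        ,  0.        ,  1.        ]])}
```

View pics/scene0.png

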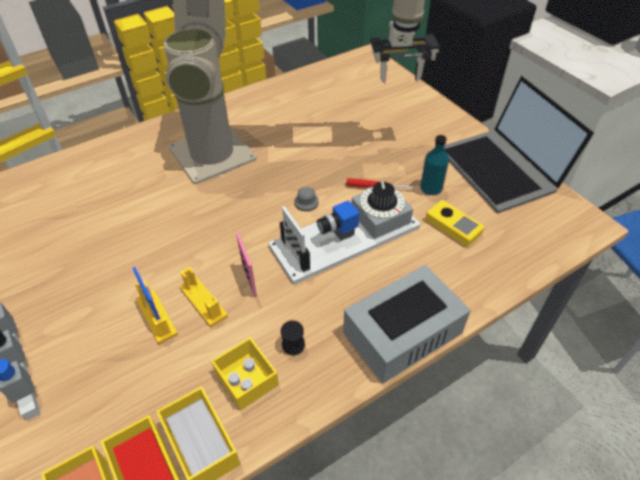

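View pics/top0.png

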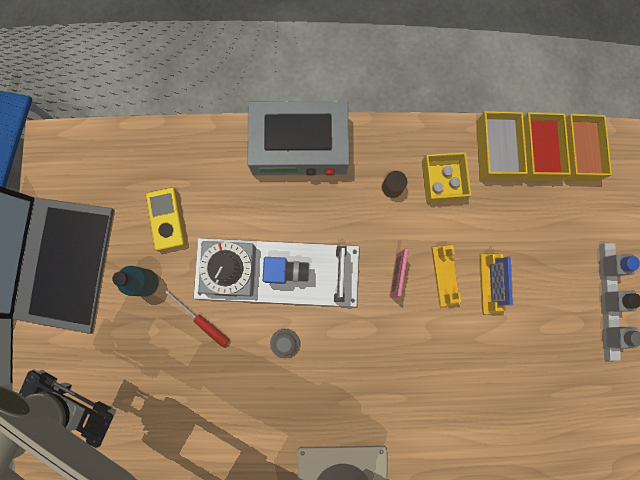

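The scene view shows the stand with the knob at (383,200) and the chequered plate at (296,240). The pink look-alike is at (246,265), the free dock at (203,297) and the blue dock at (155,310). In the top view the knob is at (226,268), the plate at (341,275), pink at (400,273), the free dock at (446,275) and the blue one at (495,283).

The candidates are the plate in the stand's holder (chequered black and white), the pink one standing alone, and the blue one in its dock. I'll confirm with an enlarged crop.

```bash
cat > h.py <<'E'
import numpy as np,cv2
from cell import ctrl
def ray(c,uv):
    K=np.array([[c["fx"],0,c["cx"]],[0,c["fy"],c["cy"]],[0,0,1]])
    n=cv2.undistortPoints(np.array([[uv]],float),K,c["distortion"])[0,0]
    T=c["cam_to_world"];return T[:3,3],T[:3,:3]@np.array([n[0],-n[1],-1.])
def onz(c,uv,z):
    o,d=ray(c,uv);return o+d*(z-o[2])/d[2]
def tri(c1,u1,c2,u2):
    o1,d1=ray(c1,u1);o2,d2=ray(c2,u2)
    s=np.linalg.lstsq(np.c_[d1,-d2],o2-o1,rcond=None)[0]
    a,b=o1+s[0]*d1,o2+s[1]*d2;return (a+b)/2,np.linalg.norm(a-b)
def dep(c,d,uv):
    u,v=map(int,np.round(uv));o,r=ray(c,uv);return o+r*float(np.median(d[v-1:v+2,u-1:u+2]))
E
python3 - <<'E'
from h import *
t=cv2.imread("pics/top0.png");s=cv2.imread("pics/scene0.png")
r=lambda i,k:cv2.resize(i,None,fx=k,fy=k,interpolation=cv2.INTER_CUBIC)
a=r(t[235:310,190:365],4);b=r(t[235:320,380:530],4)
m=np.zeros((640-40,740,3),np.uint8);m[:300,:700]=a;m[300:600,:600]=b[:300]
cv2.imwrite("pics/topcrop.png",m)
cv2.imwrite("pics/scenecrop.png",r(s[170:330,130:430],2.6))
z=np.load("pics/top0.npz");c=ctrl.get_calibration("top")
for n,uv in dict(knob=(226,268),plate=(341,262),plate2=(340,290),freeA=(445,250),freeB=(448,300),freemid=(446,275),blueA=(492,258),skirt=(243,275),bottle=(122,280),bluep=(507,280),mouse=(285,343)).items(): print(n,dep(c,z["d"],uv).round(4))
E
```

```text
knob [0.5377 0.2615 0.1317]
plate [0.548  0.0036 0.1478]
plate2 [0.4861 0.0066 0.1479]
freeA [ 0.5811 -0.2507  0.0671]
freeB [ 0.4617 -0.2563  0.0581]
freemid [ 0.5241 -0.2643  0.0137]
blueA [ 0.5608 -0.3668  0.0649]
skirt [0.5244 0.2288 0.0871]
bottle [0.5083 0.4803 0.1897]
bluep [ 0.5038 -0.376   0.1365]
mouse [0.3646 0.1336 0.0498]
```

View pics/topcrop.png

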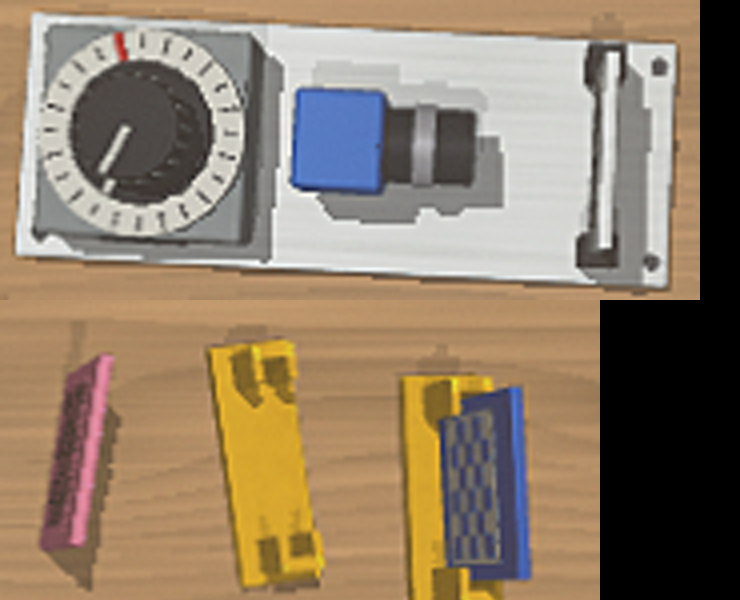

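View pics/scenecrop.png

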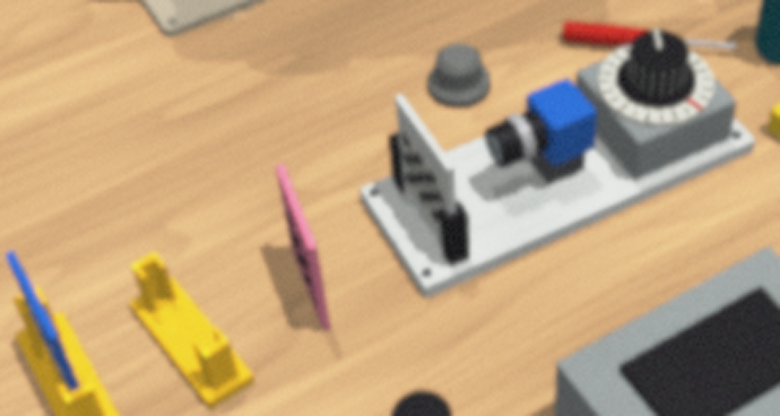

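The crops confirm it. The black-and-white chequered plate sits in the stand's holder, at top-crop (606,150), so that's the one to take. The pink one stands alone at (85,450) and the free dock is the empty one at (265,465). The pointer is lower left at (109,187) and the red mark is at (121,46). I'm moving above the knob for a close look.

{"method": "arm_command", "body": {
  "series": [
    {"x": -0.036, "y": -0.013, "z": -0.006},
    {"x": -0.036, "y": -0.013, "z": -0.006},
    {"x": -0.036, "y": -0.013, "z": -0.006},
    {"x": -0.036, "y": -0.013, "z": -0.006},
    {"x": -0.036, "y": -0.013, "z": -0.006},
    {"x": -0.036, "y": -0.013, "z": -0.006},
    {"x": -0.036, "y": -0.013, "z": -0.006},
    {"x": -0.036, "y": -0.013, "z": -0.006},
    {"x": -0.036, "y": -0.013},
    {"x": -0.036, "y": -0.013}
  ]
}}

```text
invalid input at $.series[0]: expected keys ax, ay, az, x, y, z, grip
```

{"method": "arm_command", "body": {
  "series": [
    {},
    {}
  ]
}}

```text
invalid input at $.series[0]: expected keys ax, ay, az, x, y, z, grip
```

```bash
python3 - <<'E'
from h import *
o=ctrl.get_obs();print(o["ee_pos"],o["orientation"],o["joint_positions"])
c=ctrl.get_calibration("wrist");p,d=ctrl.camera("wrist");np.savez("pics/w1.npz",p=p,d=d,**c);cv2.imwrite("pics/w1.png",p[:,:,::-1])
print(c)
ct=ctrl.get_calibration("top");f=lambda x,y:(190+(x+.5)/4-.5,235+(y+.5)/4-.5)
r=onz(ct,f(121,46),.086);pt=onz(ct,f(109,187),.092);dc=onz(ct,f(142,132),.086);print("red",r,"ptr",pt,"dial",dc)
E
```

```text
[0.25786796 0.5411901  0.21770548] [ 2.20558311e-01  9.75373451e-01 -7.72329289e-04 -2.56629541e-04] [ 1.04061442e+00  1.31041092e-01  1.48919491e+00  2.11954682e-05
  1.52298422e+00 -8.54091049e-02]
{'fx': 378.0272688012567, 'fy': 378.0272688012567, 'cx': 323.3939308410383, 'cy': 243.2216840870224, 'distortion': array([-0.07719991,  0.        ,  0.        ,  0.        ,  0.        ]), 'cam_to_world': array([[ 0.42985799, -0.86500489, -0.25882166,  0.18692536],
       [ 0.90289496,  0.41128557,  0.12499952,  0.57619284],
       [-0.00167558, -0.28742082,  0.95780294,  0.38308402],
       [ 0.        ,  0.        ,  0.        ,  1.        ]])}
red [0.59246909 0.28395068 0.086     ] ptr [0.5095677  0.28902808 0.092     ] dial [0.5418665  0.27100552 0.086     ]
```

View pics/w1.png

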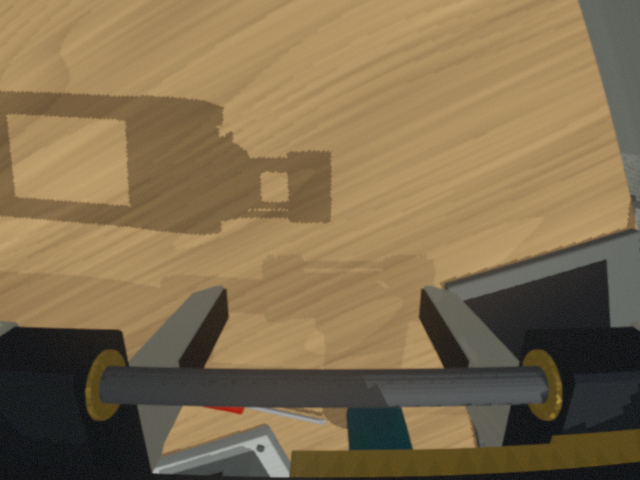

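The series needs every key in each row. This picture is still from the start pose and shows only that the camera looks past the fingers toward tool +x. I'll rotate first and then translate.

{"method": "arm_command", "body": {
  "series": [
    {"ax": 0, "ay": 0, "az": -0.0334, "x": 0, "y": 0, "z": -0.01, "grip": 1},
    {"ax": 0, "ay": 0, "az": -0.0334, "x": 0, "y": 0, "z": -0.01, "grip": 1},
    {"ax": 0, "ay": 0, "az": -0.0334, "x": 0, "y": 0, "z": -0.01, "grip": 1},
    {"ax": 0, "ay": 0, "az": -0.0334, "x": 0, "y": 0, "z": -0.01, "grip": 1},
    {"ax": 0, "ay": 0, "az": -0.0334, "x": 0, "y": 0, "z": 0, "grip": 1}
  ]
}}

```text
t: 0.57
ee_pos: [0.2586, 0.5423, 0.2609]
orientation: [-0.042, 0.999, 0.001, 0.001]
contact_force: [-0.5, -0.3, -0.1]
opening: 0.0931
grip_force: 0.0
```

{"method": "arm_command", "body": {
  "series": [
    {"ax": 0, "ay": 0, "az": 0, "x": -0.026, "y": -0.022, "z": 0, "grip": 1},
    {"ax": 0, "ay": 0, "az": 0, "x": -0.026, "y": -0.022, "z": 0, "grip": 1},
    {"ax": 0, "ay": 0, "az": 0, "x": -0.026, "y": -0.022, "z": 0, "grip": 1},
    {"ax": 0, "ay": 0, "az": 0, "x": -0.026, "y": -0.022, "z": 0, "grip": 1},
    {"ax": 0, "ay": 0, "az": 0, "x": -0.026, "y": -0.022, "z": 0, "grip": 1},
    {"ax": 0, "ay": 0, "az": 0, "x": -0.026, "y": -0.022, "z": 0, "grip": 1},
    {"ax": 0, "ay": 0, "az": 0, "x": -0.026, "y": -0.022, "z": 0, "grip": 1},
    {"ax": 0, "ay": 0, "az": 0, "x": -0.026, "y": -0.022, "z": 0, "grip": 1},
    {"ax": 0, "ay": 0, "az": 0, "x": -0.026, "y": -0.022, "z": 0, "grip": 1},
    {"ax": 0, "ay": 0, "az": 0, "x": -0.026, "y": -0.022, "z": 0, "grip": 1}
  ]
}}

```text
t: 1.4
ee_pos: [0.5359, 0.3418, 0.2582]
orientation: [-0.04, 0.999, -0.0, -0.0]
contact_force: [-0.1, -0.2, 0.1]
opening: 0.0929
grip_force: 0.0
```

{"method": "arm_command", "body": {
  "series": [
    {"ax": 0, "ay": 0, "az": 0, "x": -0.026, "y": -0.022, "z": 0, "grip": 1},
    {"ax": 0, "ay": 0, "az": 0, "x": -0.026, "y": -0.022, "z": 0, "grip": 1},
    {"ax": 0, "ay": 0, "az": 0, "x": -0.026, "y": -0.022, "z": 0, "grip": 1},
    {"ax": 0, "ay": 0, "az": 0, "x": -0.021, "y": -0.016, "z": 0, "grip": 1},
    {"ax": 0, "ay": 0, "az": 0, "x": 0, "y": 0, "z": 0, "grip": 1},
    {"ax": 0, "ay": 0, "az": 0, "x": 0, "y": 0, "z": 0, "grip": 1}
  ]
}}

```text
t: 1.9
ee_pos: [0.6408, 0.2678, 0.2574]
orientation: [-0.039, 0.999, -0.0, -0.001]
contact_force: [-0.1, 0.2, -0.3]
opening: 0.0932
grip_force: 0.0
```

```bash
cat >> h.py <<'E'
def shot(n):
    o=ctrl.get_obs();print(o["t"],o["ee_pos"].round(4),o["orientation"].round(4),o["joint_positions"].round(3))
    c=ctrl.get_calibration("wrist");p,d=ctrl.camera("wrist");np.savez(f"pics/{n}.npz",p=p,d=d,**c);cv2.imwrite(f"pics/{n}.png",p[:,:,::-1])
    return c,p,d
E
python3 -c "
from h import *
shot('w2')"
```

```text
1.9 [0.6408 0.2678 0.2574] [-3.870e-02  9.993e-01 -2.000e-04 -8.000e-04] [ 0.322  0.38   1.126  0.     1.637 -1.326]
```

View pics/w2.png

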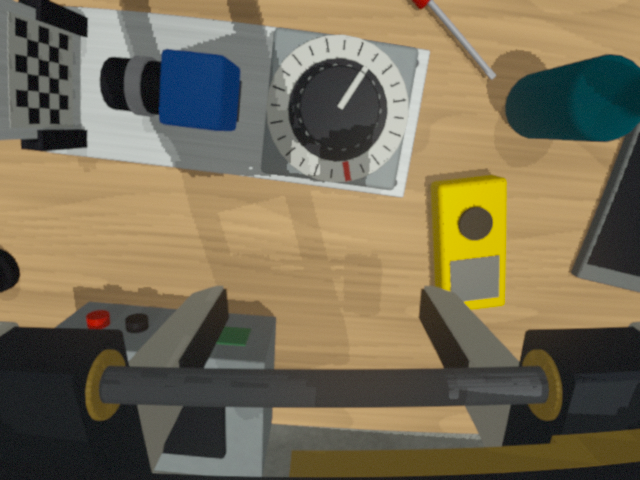

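The wrist view shows the knob at (338,108), the red mark at (347,171), the pointer's outer end at (366,68) and the plate at the upper left. I'll fit the knob axis, pointer and red mark using depth.

```bash
cat >> h.py <<'E'
def cloud(c,d):
    K=np.array([[c["fx"],0,c["cx"]],[0,c["fy"],c["cy"]],[0,0,1]])
    v,u=np.mgrid[:480,:640];n=cv2.undistortPoints(np.stack([u,v],-1).reshape(-1,1,2).astype(float),K,c["distortion"]).reshape(480,640,2)
    T=c["cam_to_world"];P=np.stack([n[...,0]*d,-n[...,1]*d,-d],-1);return P@T[:3,:3].T+T[:3,3]
def knob(c,p,d,g=(0.540,0.268)):
    X=cloud(c,d);q=p.astype(int);r=np.hypot(X[...,0]-g[0],X[...,1]-g[1]);ok=(d>0)&(r<.08)
    top=ok&(X[...,2]>.12)&(X[...,2]<.16)
    T=X[top]; tc=cv2.minEnclosingCircle(T[:,:2].astype(np.float32))
    white=ok&(q.min(-1)>150)&(abs(X[...,2]-.088)<.006); W=X[white]
    wc=cv2.minEnclosingCircle(W[:,:2].astype(np.float32)) if len(W) else None
    red=ok&(q[...,0]>140)&(q[...,1]<90)&(q[...,2]<90)
    wt=top&(q.min(-1)>150)
    print("top",tc,np.median(T[:,2]),len(T),"med",(T[:,:2].min(0)+T[:,:2].max(0))/2);print("dial",wc,np.median(W[:,2]))
    print("red",X[red].mean(0),red.sum()); 
    L=X[wt][:,:2]
    if len(L)>3: print("ptr top",L.mean(0),cv2.fitLine(L.astype(np.float32),cv2.DIST_L2,0,.01,.01).ravel(),len(L))
    C=np.array(tc[0]);k=ok&(q.min(-1)>150)&(np.hypot(*(X[...,:2]-C).transpose(2,0,1))<.0425)&(X[...,2]<.1)
    if k.sum():
        m=X[k].mean(0);print("ptr skirt",m,k.sum(), "r",np.hypot(*(m[:2]-C)))
    return C
E
python3 - <<'E'
from h import *
z=np.load("pics/w2.npz");c={k:z[k] for k in z.files};knob(c,z["p"],z["d"])
z=np.load("pics/top0.npz");knob(ctrl.get_calibration("top"),z["p"],z["d"])
f=lambda uv,zz:onz(c,uv,zz)
print(f((366,68),.092),f((347,171),.086))
E
```

```text
top ((0.5443003177642822, 0.27252161502838135), 0.03179488331079483) 0.13122384379340402 5404 med [0.54460247 0.27183913]
dial ((0.5453146696090698, 0.2743014991283417), 0.06290172785520554) 0.08521933120432412
red [nan nan nan] 0
ptr top [0.53184219 0.27925318] [ 0.87467206 -0.48471513  0.5318422   0.27925318] 234
ptr skirt [0.52411992 0.29774524 0.08877048] 74 r 0.03230293152644513
top ((0.5417366623878479, 0.27162519097328186), 0.03146461769938469) 0.13181333706570264 565 med [0.54153995 0.27107187]
dial ((0.5417596101760864, 0.26974061131477356), 0.06314139068126678) 0.08632481696690908
red [0.59290521 0.28396284 0.08635749] 13
ptr top [0.52783738 0.27980115] [ 0.87843204 -0.47786725  0.5278374   0.27980116] 21
ptr skirt [0.51770053 0.2855739  0.09218848] 8 r 0.02779032686544568
[0.50948865 0.29246783 0.092     ] [0.59470438 0.28514733 0.086     ]h.py:32: RuntimeWarning: Mean of empty slice.
  print("red",X[red].mean(0),red.sum());
  ret = um.true_divide(
```

{"method": "arm_command", "body": {
  "series": [
    {"ax": 0, "ay": 0, "az": 0, "x": 0.025, "y": 0.003, "z": 0.01, "grip": 1},
    {"ax": 0, "ay": 0, "az": 0, "x": 0.025, "y": 0.003, "z": 0.01, "grip": 1},
    {"ax": 0, "ay": 0, "az": 0, "x": 0.025, "y": 0.003, "z": 0.01, "grip": 1},
    {"ax": 0, "ay": 0, "az": 0, "x": 0.022, "y": 0.003, "z": 0.01, "grip": 1},
    {"ax": 0, "ay": 0, "az": 0, "x": 0, "y": 0, "z": 0.03, "grip": 1},
    {"ax": 0, "ay": 0, "az": 0, "x": 0, "y": 0, "z": 0.03, "grip": 1},
    {"ax": 0, "ay": 0, "az": 0, "x": 0, "y": 0, "z": 0.03, "grip": 1},
    {"ax": 0, "ay": 0, "az": 0, "x": 0, "y": 0, "z": 0.02, "grip": 1},
    {"ax": 0, "ay": 0, "az": 0, "x": 0, "y": 0, "z": 0.01, "grip": 1},
    {"ax": 0, "ay": 0, "az": 0, "x": 0, "y": 0, "z": 0, "grip": 1}
  ]
}}

```text
t: 2.78
ee_pos: [0.5397, 0.2736, 0.0958]
orientation: [-0.041, 0.999, -0.001, -0.002]
contact_force: [-0.5, -1.0, -0.0]
opening: 0.0933
grip_force: 0.0
```

{"method": "arm_command", "body": {
  "series": [
    {"ax": 0, "ay": 0, "az": 0, "x": 0, "y": 0, "z": 0, "grip": 0.5},
    {"ax": 0, "ay": 0, "az": 0, "x": 0, "y": 0, "z": 0, "grip": 0},
    {"ax": 0, "ay": 0, "az": 0, "x": 0, "y": 0, "z": 0, "grip": 0},
    {"ax": 0, "ay": 0, "az": 0, "x": 0, "y": 0, "z": 0, "grip": 0},
    {"ax": 0, "ay": 0, "az": 0, "x": 0, "y": 0, "z": 0, "grip": 0},
    {"ax": 0, "ay": 0, "az": 0, "x": 0, "y": 0, "z": 0, "grip": 0}
  ],
  "force": 25
}}

```text
t: 3.28
ee_pos: [0.5433, 0.272, 0.0998]
orientation: [-0.04, 0.999, -0.001, 0.001]
contact_force: [-1.8, -3.3, 4.7]
opening: 0.0598
grip_force: 25.0
```

{"method": "arm_command", "body": {
  "series": [
    {"ax": 0, "ay": 0, "az": 0.0381, "x": 0, "y": 0, "z": 0, "grip": 0},
    {"ax": 0, "ay": 0, "az": 0.0381, "x": 0, "y": 0, "z": 0, "grip": 0},
    {"ax": 0, "ay": 0, "az": 0.0381, "x": 0, "y": 0, "z": 0, "grip": 0},
    {"ax": 0, "ay": 0, "az": 0.0381, "x": 0, "y": 0, "z": 0, "grip": 0},
    {"ax": 0, "ay": 0, "az": 0.0381, "x": 0, "y": 0, "z": 0, "grip": 0},
    {"ax": 0, "ay": 0, "az": 0.0381, "x": 0, "y": 0, "z": 0, "grip": 0},
    {"ax": 0, "ay": 0, "az": 0.0381, "x": 0, "y": 0, "z": 0, "grip": 0},
    {"ax": 0, "ay": 0, "az": 0.0381, "x": 0, "y": 0, "z": 0, "grip": 0},
    {"ax": 0, "ay": 0, "az": 0.0381, "x": 0, "y": 0, "z": 0, "grip": 0},
    {"ax": 0, "ay": 0, "az": 0.0381, "x": 0, "y": 0, "z": 0, "grip": 0}
  ]
}}

```text
t: 4.12
ee_pos: [0.5433, 0.272, 0.0997]
orientation: [0.533, 0.846, -0.001, 0.001]
contact_force: [-0.8, -7.6, 6.4]
opening: 0.0596
grip_force: 25.0
```

{"method": "arm_command", "body": {
  "series": [
    {"ax": 0, "ay": 0, "az": 0.0381, "x": 0, "y": 0, "z": 0, "grip": 0},
    {"ax": 0, "ay": 0, "az": 0.0381, "x": 0, "y": 0, "z": 0, "grip": 0},
    {"ax": 0, "ay": 0, "az": 0.0381, "x": 0, "y": 0, "z": 0, "grip": 0},
    {"ax": 0, "ay": 0, "az": 0.0381, "x": 0, "y": 0, "z": 0, "grip": 0},
    {"ax": 0, "ay": 0, "az": 0.0381, "x": 0, "y": 0, "z": 0, "grip": 0},
    {"ax": 0, "ay": 0, "az": 0.0381, "x": 0, "y": 0, "z": 0, "grip": 0},
    {"ax": 0, "ay": 0, "az": 0.0381, "x": 0, "y": 0, "z": 0, "grip": 0},
    {"ax": 0, "ay": 0, "az": 0.0381, "x": 0, "y": 0, "z": 0, "grip": 0},
    {"ax": 0, "ay": 0, "az": 0.0381, "x": 0, "y": 0, "z": 0, "grip": 0},
    {"ax": 0, "ay": 0, "az": 0.0381, "x": 0, "y": 0, "z": 0, "grip": 0}
  ]
}}

```text
t: 4.95
ee_pos: [0.5432, 0.272, 0.0998]
orientation: [0.917, 0.399, 0.0, 0.001]
contact_force: [-0.2, -8.5, 6.2]
opening: 0.0599
grip_force: 25.0
```

{"method": "arm_command", "body": {
  "series": [
    {"ax": 0, "ay": 0, "az": 0, "x": 0, "y": 0, "z": 0, "grip": 0},
    {"ax": 0, "ay": 0, "az": 0, "x": 0, "y": 0, "z": 0, "grip": 0},
    {"ax": 0, "ay": 0, "az": 0, "x": 0, "y": 0, "z": 0, "grip": 0}
  ]
}}

```text
t: 5.2
ee_pos: [0.5432, 0.272, 0.0998]
orientation: [0.916, 0.402, 0.0, 0.001]
contact_force: [-0.9, -8.2, 5.8]
opening: 0.0597
grip_force: 25.0
```

```bash
python3 - <<'E'
from h import *
o=ctrl.get_obs();print(o["t"],o["ee_pos"],o["joint_positions"])
q=o["orientation"];print("psi",np.degrees(2*np.arctan2(q[1],q[0])-np.pi/2))
c,p,d=shot("w3")
X=cloud(c,d)
cv2.imwrite("pics/w3c.png",np.vstack([p[200:480,120:520,::-1]]).repeat(2,0).repeat(2,1))
E
```

```text
5.2 [0.54321106 0.27203663 0.09977355] [ 0.38113347  0.23406828  1.59308327 -0.00203648  1.31412778  1.1260402 ]
psi -42.65040838978873
5.2 [0.5432 0.272  0.0998] [9.158e-01 4.015e-01 1.000e-04 1.000e-03] [ 0.381  0.234  1.593 -0.002  1.314  1.126]
```

The turn measured 137.2°. Releasing, lifting, and looking back at the knob and the plate together.

{"method": "arm_command", "body": {
  "series": [
    {"ax": 0, "ay": 0, "az": 0, "x": 0, "y": 0, "z": 0, "grip": 1},
    {"ax": 0, "ay": 0, "az": 0, "x": 0, "y": 0, "z": 0, "grip": 1},
    {"ax": 0, "ay": 0, "az": 0, "x": 0, "y": 0, "z": 0, "grip": 1},
    {"ax": 0, "ay": 0, "az": 0, "x": 0, "y": 0, "z": 0, "grip": 1},
    {"ax": 0, "ay": 0, "az": 0, "x": 0, "y": 0, "z": 0, "grip": 1},
    {"ax": 0, "ay": 0, "az": 0, "x": 0, "y": 0, "z": -0.02, "grip": 1},
    {"ax": 0, "ay": 0, "az": 0, "x": 0, "y": 0, "z": -0.03, "grip": 1}
  ]
}}

```text
t: 5.83
ee_pos: [0.5397, 0.2725, 0.1449]
orientation: [0.916, 0.402, -0.004, -0.0]
contact_force: [0.5, -0.4, -0.2]
opening: 0.0927
grip_force: 0.0
```

{"method": "arm_command", "body": {
  "series": [
    {"ax": 0, "ay": 0, "az": 0.0368, "x": 0, "y": 0, "z": -0.03, "grip": 1},
    {"ax": 0, "ay": 0, "az": 0.0368, "x": 0, "y": 0, "z": -0.03, "grip": 1},
    {"ax": 0, "ay": 0, "az": 0.0368, "x": 0, "y": 0, "z": -0.03, "grip": 1},
    {"ax": 0, "ay": 0, "az": 0.0368, "x": 0, "y": 0, "z": -0.03, "grip": 1},
    {"ax": 0, "ay": 0, "az": 0.0368, "x": 0, "y": 0, "z": -0.03, "grip": 1},
    {"ax": 0, "ay": 0, "az": 0.0368, "x": 0, "y": 0, "z": -0.03, "grip": 1},
    {"ax": 0, "ay": 0, "az": 0.0368, "x": 0, "y": 0, "z": 0, "grip": 1},
    {"ax": 0, "ay": 0, "az": 0.0368, "x": 0, "y": 0, "z": 0, "grip": 1}
  ]
}}

```text
t: 6.5
ee_pos: [0.5435, 0.2741, 0.3321]
orientation: [0.999, -0.051, 0.003, -0.001]
contact_force: [-0.0, -0.3, -0.1]
opening: 0.0934
grip_force: 0.0
```

{"method": "arm_command", "body": {
  "series": [
    {"ax": 0, "ay": 0, "az": 0, "x": -0.017, "y": 0.024, "z": 0, "grip": 1},
    {"ax": 0, "ay": 0, "az": 0, "x": -0.017, "y": 0.024, "z": 0, "grip": 1},
    {"ax": 0, "ay": 0, "az": 0, "x": -0.017, "y": 0.024, "z": 0, "grip": 1},
    {"ax": 0, "ay": 0, "az": 0, "x": -0.017, "y": 0.024, "z": 0, "grip": 1},
    {"ax": 0, "ay": 0, "az": 0, "x": -0.017, "y": 0.024, "z": 0, "grip": 1},
    {"ax": 0, "ay": 0, "az": 0, "x": -0.017, "y": 0.024, "z": 0, "grip": 1},
    {"ax": 0, "ay": 0, "az": 0, "x": 0, "y": 0, "z": 0, "grip": 1},
    {"ax": 0, "ay": 0, "az": 0, "x": 0, "y": 0, "z": 0, "grip": 1},
    {"ax": 0, "ay": 0, "az": 0, "x": 0, "y": 0, "z": 0, "grip": 1}
  ]
}}

```text
t: 7.25
ee_pos: [0.4272, 0.1403, 0.3289]
orientation: [0.999, -0.049, 0.0, -0.0]
contact_force: [0.1, 0.5, 0.3]
opening: 0.0928
grip_force: 0.0
```

```bash
python3 - <<'E'
from h import *
c,p,d=shot("w4")
knob(c,p,d,(.543,.272))
p,d=ctrl.camera("top");print("TOP");knob(ctrl.get_calibration("top"),p,d,(.543,.272))
E
```

```text
7.25 [0.4272 0.1403 0.3289] [ 9.988e-01 -4.880e-02  5.000e-04 -3.000e-04] [ 0.203 -0.301  1.696  0.     1.745  1.871]
top ((0.5445399880409241, 0.27202022075653076), 0.03201416879892349) 0.13115690334701657 3530 med [0.54432955 0.27212714]
dial ((0.5447356104850769, 0.27228936553001404), 0.06100240722298622) 0.08527733335647847
red [0.59460531 0.28409672 0.08620455] 64
ptr top [0.55898328 0.27607019] [0.99455726 0.10419168 0.55898327 0.27607018] 140
ptr skirt [0.55704238 0.25552755 0.08696637] 45 r 0.020695846874248303
TOP
top ((0.5416706800460815, 0.2718254029750824), 0.03137364983558655) 0.1319277647975754 567 med [0.54157347 0.27140157]
dial ((0.5434002876281738, 0.2695888876914978), 0.06322139501571655) 0.08621975538577531
red [0.5927207  0.28367688 0.08798496] 13
ptr top [0.55733213 0.2758431 ] [0.97272336 0.2319683  0.55733216 0.27584308] 20
ptr skirt [0.55502741 0.27529706 0.08968521] 9 r 0.013800525272176543
```

View pics/w4.png

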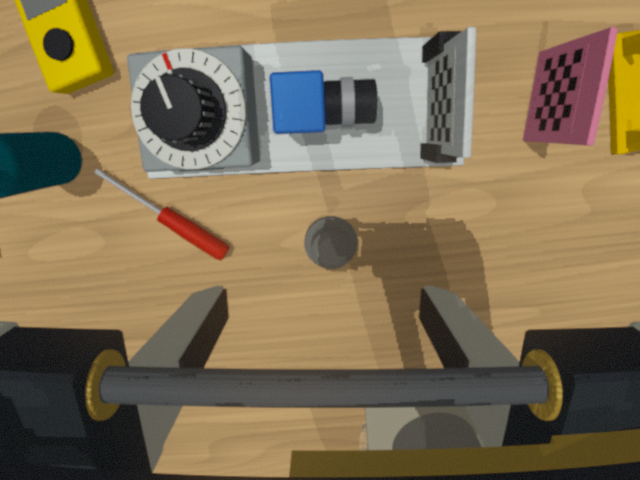

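The pointer is now on the red mark, seen in the wrist view at (162,79) and (167,62). The plate's top edge runs from (472,30) to (465,163). One enlarged crop will check both.

```bash
python3 - <<'E'
from h import *
p=cv2.imread("pics/w4.png")
r=lambda i,k:cv2.resize(i,None,fx=k,fy=k,interpolation=cv2.INTER_CUBIC)
a=r(p[45:125,125:205],5);b=r(p[20:175,410:490],3.8)
m=np.zeros((600,720,3),np.uint8);m[:400,:400]=a;m[:b.shape[0],410:410+b.shape[1]]=b
cv2.imwrite("pics/w4c.png",m)
z=np.load("pics/w4.npz");c={k:z[k] for k in z.files};X=cloud(c,z["d"])
pl=(abs(X[...,0]-.517)<.08)&(abs(X[...,1]-.005)<.03)&(X[...,2]>.143)&(X[...,2]<.156)&(z["d"]>0)
P=X[pl];R=cv2.minAreaRect((P[:,:2]*1000).astype(np.float32));print(R,np.median(P[:,2]),len(P));v,u=np.nonzero(pl);print(u.min(),u.max(),v.min(),v.max())
for zz in(.147,.1485): 
    Q=X[pl&(X[...,2]>zz)];print(zz,len(Q),Q.mean(0))
z=np.load("pics/top0.npz");c=ctrl.get_calibration("top");X=cloud(c,z["d"])
pl=(abs(X[...,0]-.517)<.08)&(abs(X[...,1]-.005)<.03)&(X[...,2]>.143)&(X[...,2]<.156)
P=X[pl];print(cv2.minAreaRect((P[:,:2]*1000).astype(np.float32)),np.median(P[:,2]),len(P))
E
```

```text
((528.570556640625, 3.365893840789795), (9.135637283325195, 109.02449798583984), 86.6102066040039) 0.14914156849562232 1407
460 476 27 157
0.147 1204 [0.53046982 0.00346981 0.14929338]
0.1485 983 [0.53187743 0.00320237 0.14958714]
((527.0125732421875, 2.212120532989502), (8.201178550720215, 108.844970703125), 86.54830169677734) 0.15024111193012546 183
```

View pics/w4c.png

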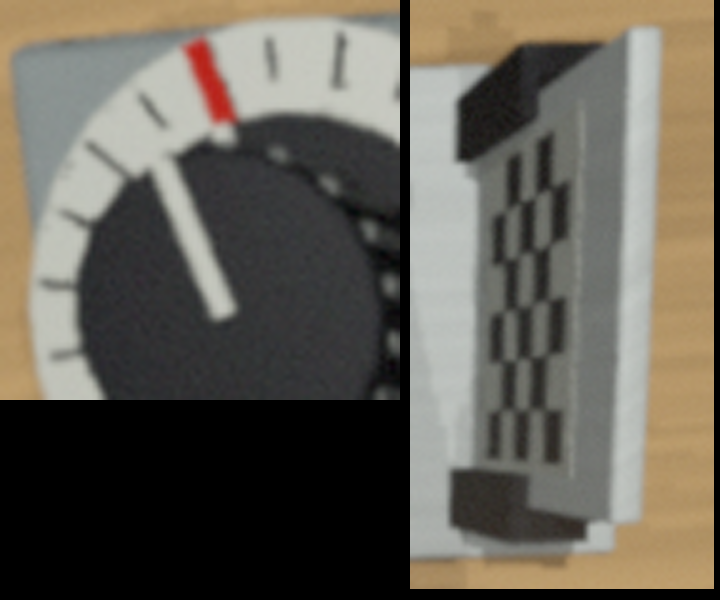

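The pointer's end on the skirt at (225,135) touches the red mark at (222,122), and the two lines are parallel to within 1°, so the knob is set. The plate's centre is at (0.528, 0.003), its top is at 0.150 and it is yawed -3.4°, which agrees with the knob position. Before gripping it I'll measure the free dock.

{"method": "arm_command", "body": {
  "series": [
    {"ax": 0, "ay": 0, "az": 0, "x": 0.0037, "y": 0.0375, "z": 0, "grip": 1},
    {"ax": 0, "ay": 0, "az": 0, "x": 0.0037, "y": 0.0375, "z": 0, "grip": 1},
    {"ax": 0, "ay": 0, "az": 0, "x": 0.0037, "y": 0.0375, "z": 0, "grip": 1},
    {"ax": 0, "ay": 0, "az": 0, "x": 0.0037, "y": 0.0375, "z": 0, "grip": 1},
    {"ax": 0, "ay": 0, "az": 0, "x": 0.0037, "y": 0.0375, "z": 0, "grip": 1},
    {"ax": 0, "ay": 0, "az": 0, "x": 0.0037, "y": 0.0375, "z": 0, "grip": 1},
    {"ax": 0, "ay": 0, "az": 0, "x": 0.0037, "y": 0.0375, "z": 0, "grip": 1},
    {"ax": 0, "ay": 0, "az": 0, "x": 0.0037, "y": 0.0375, "z": 0, "grip": 1},
    {"ax": 0, "ay": 0, "az": 0, "x": 0.0037, "y": 0.0375, "z": 0, "grip": 1},
    {"ax": 0, "ay": 0, "az": 0, "x": 0.0037, "y": 0.0375, "z": 0, "grip": 1}
  ]
}}

```text
t: 8.18
ee_pos: [0.4277, -0.2385, 0.3282]
orientation: [0.999, -0.048, -0.0, -0.0]
contact_force: [0.4, 1.0, -0.1]
opening: 0.0928
grip_force: 0.0
```

{"method": "arm_command", "body": {
  "series": [
    {"ax": 0, "ay": 0, "az": 0, "x": 0, "y": 0, "z": 0, "grip": 1},
    {"ax": 0, "ay": 0, "az": 0, "x": 0, "y": 0, "z": 0, "grip": 1},
    {"ax": 0, "ay": 0, "az": 0, "x": 0, "y": 0, "z": 0, "grip": 0.43},
    {"ax": 0, "ay": 0, "az": 0, "x": 0, "y": 0, "z": 0, "grip": 0.43}
  ]
}}

```text
t: 8.52
ee_pos: [0.4279, -0.2357, 0.3285]
orientation: [0.999, -0.048, -0.0, -0.0]
contact_force: [0.1, 0.2, -0.6]
opening: 0.0838
grip_force: 0.0
```

```bash
cat > dock.py <<'E'
from h import *
def dock(c,p,d):
    X=cloud(c,d);hsv=cv2.cvtColor(p,cv2.COLOR_RGB2HSV)
    y=(hsv[...,0]>18)&(hsv[...,0]<32)&(hsv[...,1]>150)&(d>0)&(abs(X[...,0]-.52)<.11)&(X[...,1]<-.2)&(X[...,1]>-.31)
    ks=lambda lo,hi:X[y&(X[...,2]>lo)&(X[...,2]<hi)]
    for n,lo,hi in(("base",.010,.020),("tops",.066,.075)):
        P=ks(lo,hi);
        if len(P)<5: print(n,"few");continue
        print(n,len(P),np.median(P[:,2]).round(4),cv2.minAreaRect((P[:,:2]*1000).astype(np.float32)))
    P=ks(.066,.075)
    k=cv2.kmeans(P[:,:2].astype(np.float32),4,None,(3,50,1e-6),5,cv2.KMEANS_PP_CENTERS);print(k[2].round(4),np.bincount(k[1].ravel()))
E
python3 - <<'E'
from dock import *
c,p,d=shot("w5");dock(c,p,d)
z=np.load("pics/top0.npz");print("TOP");dock(ctrl.get_calibration("top"),z["p"],z["d"])
a=cv2.resize(p[0:300,150:550,::-1],None,fx=2,fy=2);cv2.imwrite("pics/w5c.png",a)
E
```

```text
8.5167 [ 0.4279 -0.2357  0.3285] [ 9.989e-01 -4.790e-02 -1.000e-04 -3.000e-04] [-0.609 -0.192  1.606  0.     1.728  1.058]
base 4323 0.0143 ((526.4495239257812, -264.1938171386719), (150.14080810546875, 50.608646392822266), 6.656527042388916)
tops 659 0.0693 ((526.34765625, -263.9301452636719), (136.33628845214844, 26.340635299682617), 6.764355659484863)
[[ 0.5864 -0.265 ]
 [ 0.4686 -0.279 ]
 [ 0.5844 -0.2491]
 [ 0.4664 -0.2628]] [180 149 180 150]
TOP
base 860 0.0148 ((523.9952392578125, -263.25872802734375), (149.0404052734375, 50.0620231628418), 7.100675106048584)
tops 121 0.0698 ((524.5097045898438, -263.2379455566406), (134.98973083496094, 26.598939895629883), 5.794583797454834)
[[ 0.5812 -0.2488]
 [ 0.466  -0.2784]
 [ 0.4643 -0.2604]
 [ 0.5836 -0.2648]] [36 30 30 25]
```

View pics/w5c.png

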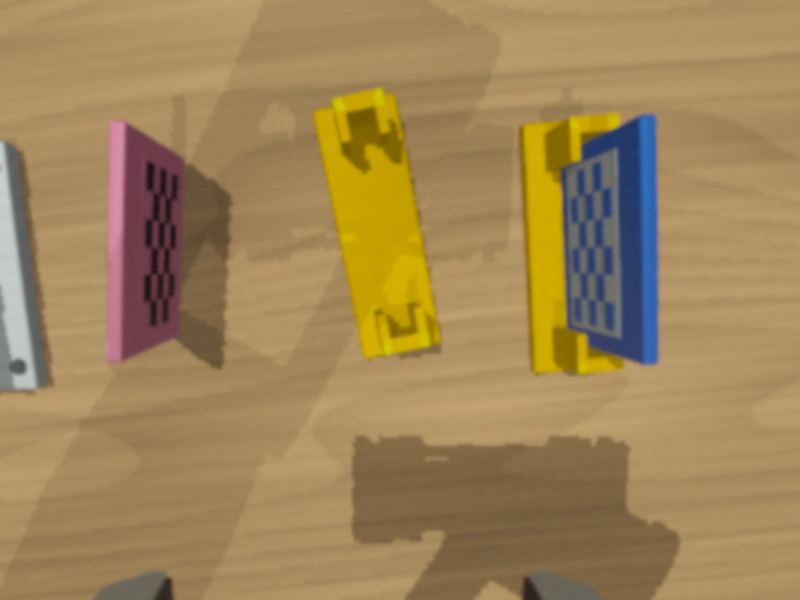

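The free dock is the empty one in the middle of the crop, centre about (380,220). That gives (0.526, -0.264) with yaw +6.7° and channel tops at 0.069–0.070, matching the sizes given. Back to the plate.

{"method": "arm_command", "body": {
  "series": [
    {"ax": 0, "ay": 0, "az": -0.0117, "x": 0, "y": 0, "z": 0, "grip": 0.43},
    {"ax": 0, "ay": 0, "az": 0, "x": 0.0107, "y": -0.0305, "z": 0, "grip": 0.43},
    {"ax": 0, "ay": 0, "az": 0, "x": 0.0107, "y": -0.0305, "z": 0, "grip": 0.43},
    {"ax": 0, "ay": 0, "az": 0, "x": 0.0107, "y": -0.0305, "z": 0, "grip": 0.43},
    {"ax": 0, "ay": 0, "az": 0, "x": 0.0107, "y": -0.0305, "z": 0, "grip": 0.43},
    {"ax": 0, "ay": 0, "az": 0, "x": 0.0107, "y": -0.0305, "z": 0, "grip": 0.43},
    {"ax": 0, "ay": 0, "az": 0, "x": 0.0107, "y": -0.0305, "z": 0, "grip": 0.43},
    {"ax": 0, "ay": 0, "az": 0, "x": 0.0107, "y": -0.0305, "z": 0, "grip": 0.43},
    {"ax": 0, "ay": 0, "az": 0, "x": 0.0107, "y": -0.0305, "z": 0, "grip": 0.43}
  ]
}}

```text
t: 9.32
ee_pos: [0.5277, 0.0047, 0.3291]
orientation: [1.0, -0.029, 0.001, -0.0]
contact_force: [-0.4, -0.7, 0.2]
opening: 0.0399
grip_force: 0.0
```

{"method": "arm_command", "body": {
  "series": [
    {"ax": 0, "ay": 0, "az": 0, "x": 0, "y": 0, "z": 0.03, "grip": 0.43},
    {"ax": 0, "ay": 0, "az": 0, "x": 0, "y": 0, "z": 0.03, "grip": 0.43},
    {"ax": 0, "ay": 0, "az": 0, "x": 0, "y": 0, "z": 0.03, "grip": 0.43},
    {"ax": 0, "ay": 0, "az": 0, "x": 0, "y": 0, "z": 0.03, "grip": 0.43},
    {"ax": 0, "ay": 0, "az": 0, "x": 0, "y": 0, "z": 0.02, "grip": 0.43},
    {"ax": 0, "ay": 0, "az": 0, "x": 0, "y": 0, "z": 0, "grip": 0.43},
    {"ax": 0, "ay": 0, "az": 0, "x": 0, "y": 0, "z": 0, "grip": 0.43},
    {"ax": 0, "ay": 0, "az": 0, "x": 0, "y": 0, "z": 0, "grip": 0.43}
  ]
}}

```text
t: 9.98
ee_pos: [0.5284, 0.0023, 0.1907]
orientation: [1.0, -0.03, 0.001, 0.0]
contact_force: [0.9, 0.2, 0.3]
opening: 0.0402
grip_force: 0.0
```

```bash
python3 - <<'E'
from h import *
c,p,d=shot("w6");X=cloud(c,d)
pl=(abs(X[...,0]-.528)<.08)&(abs(X[...,1]-.003)<.02)&(X[...,2]>.143)&(X[...,2]<.156)&(d>0)
P=X[pl];print(len(P),cv2.minAreaRect((P[:,:2]*1000).astype(np.float32)),np.median(P[:,2]))
Q=P[P[:,0]>.55];print(len(Q),Q[:,1].min(),Q[:,1].max(),Q.mean(0))
E
```

```text
9.9833 [0.5284 0.0023 0.1907] [ 0.9996 -0.0297  0.0012  0.    ] [-0.093 -0.052  1.726  0.     1.465  1.537]
2366 ((528.5205078125, 3.079680919647217), (7.689345836639404, 109.67027282714844), 86.86566162109375) 0.14909418746754136
831 -0.003725781962078098 0.0055049585018894535 [0.5671013  0.00078119 0.14910926]
```

{"method": "arm_command", "body": {
  "series": [
    {"ax": 0, "ay": 0, "az": -0.0015, "x": 0, "y": -0.0007, "z": 0.02, "grip": 0.43},
    {"ax": 0, "ay": 0, "az": 0, "x": 0, "y": 0, "z": 0.02, "grip": 0.43},
    {"ax": 0, "ay": 0, "az": 0, "x": 0, "y": 0, "z": 0.02, "grip": 0.43},
    {"ax": 0, "ay": 0, "az": 0, "x": 0, "y": 0, "z": 0.02, "grip": 0.43},
    {"ax": 0, "ay": 0, "az": 0, "x": 0, "y": 0, "z": 0.004, "grip": 0.43},
    {"ax": 0, "ay": 0, "az": 0, "x": 0, "y": 0, "z": 0, "grip": 0.43},
    {"ax": 0, "ay": 0, "az": 0, "x": 0, "y": 0, "z": 0, "grip": 0.43}
  ]
}}

```text
t: 10.62
ee_pos: [0.5287, 0.0022, 0.1066]
orientation: [1.0, -0.028, 0.001, 0.0]
contact_force: [0.1, 0.3, 0.1]
opening: 0.04
grip_force: 0.0
```

{"method": "arm_command", "body": {
  "series": [
    {"ax": 0, "ay": 0, "az": 0, "x": 0, "y": 0, "z": 0, "grip": 0.15},
    {"ax": 0, "ay": 0, "az": 0, "x": 0, "y": 0, "z": 0, "grip": 0.05},
    {"ax": 0, "ay": 0, "az": 0, "x": 0, "y": 0, "z": 0, "grip": 0},
    {"ax": 0, "ay": 0, "az": 0, "x": 0, "y": 0, "z": 0, "grip": 0},
    {"ax": 0, "ay": 0, "az": 0, "x": 0, "y": 0, "z": 0, "grip": 0},
    {"ax": 0, "ay": 0, "az": 0, "x": 0, "y": 0, "z": 0, "grip": 0}
  ],
  "force": 30
}}

```text
t: 11.12
ee_pos: [0.5278, 0.0024, 0.105]
orientation: [1.0, -0.028, 0.0, -0.0]
contact_force: [-0.3, 0.4, 0.9]
opening: 0.0077
grip_force: 30.0
```

{"method": "arm_command", "body": {
  "series": [
    {"ax": 0, "ay": 0, "az": 0, "x": 0, "y": 0, "z": -0.005, "grip": 0},
    {"ax": 0, "ay": 0, "az": 0, "x": 0, "y": 0, "z": -0.01, "grip": 0},
    {"ax": 0, "ay": 0, "az": 0, "x": 0, "y": 0, "z": -0.015, "grip": 0},
    {"ax": 0, "ay": 0, "az": 0, "x": 0, "y": 0, "z": -0.02, "grip": 0},
    {"ax": 0, "ay": 0, "az": 0, "x": 0, "y": 0, "z": -0.02, "grip": 0},
    {"ax": 0, "ay": 0, "az": 0, "x": 0, "y": 0, "z": -0.02, "grip": 0},
    {"ax": 0, "ay": 0, "az": 0, "x": 0, "y": 0, "z": -0.02, "grip": 0}
  ]
}}

```text
t: 11.7
ee_pos: [0.5271, 0.0023, 0.2161]
orientation: [1.0, -0.028, -0.0, 0.0]
contact_force: [0.1, -0.2, -3.1]
opening: 0.0081
grip_force: 30.0
```

{"method": "arm_command", "body": {
  "series": [
    {"ax": 0, "ay": 0, "az": 0, "x": 0, "y": 0, "z": -0.02, "grip": 0},
    {"ax": 0, "ay": 0, "az": 0, "x": 0, "y": 0, "z": -0.02, "grip": 0},
    {"ax": 0, "ay": 0, "az": 0, "x": 0, "y": 0, "z": -0.02, "grip": 0},
    {"ax": 0, "ay": 0, "az": 0, "x": 0, "y": 0, "z": -0.01, "grip": 0},
    {"ax": 0, "ay": 0, "az": 0, "x": 0, "y": 0, "z": 0, "grip": 0},
    {"ax": 0, "ay": 0, "az": 0, "x": 0, "y": 0, "z": 0, "grip": 0},
    {"ax": 0, "ay": 0, "az": 0, "x": 0, "y": 0, "z": 0, "grip": 0}
  ]
}}

```text
t: 12.28
ee_pos: [0.5269, 0.0023, 0.2831]
orientation: [1.0, -0.028, -0.001, -0.0]
contact_force: [-1.2, -0.4, -3.4]
opening: 0.0077
grip_force: 30.0
```

```bash
cat > held.py <<'E'
from h import *
def held(c,p,d):
    o=ctrl.get_obs();e=o["ee_pos"];q=o["orientation"];print("psi",np.degrees(2*np.arctan2(q[1],q[0]))-90,o["contact_force"].round(1))
    X=cloud(c,d);zt=e[2]+.044
    pl=(d>0)&(np.hypot(X[...,0]-e[0],X[...,1]-e[1])<.07)&(abs(X[...,2]-zt)<.007)&(abs(X[...,1]-e[1])<.02)
    P=X[pl];print("held",len(P),cv2.minAreaRect((P[:,:2]*1000).astype(np.float32)),np.median(P[:,2]),P[:,0].max())
E
python3 - <<'E'
from held import *
c,p,d=shot("w7");held(c,p,d)
E
```

```text
12.2833 [0.5269 0.0023 0.2831] [ 9.996e-01 -2.790e-02 -1.100e-03 -1.000e-04] [-0.093 -0.084  1.589 -0.     1.638  1.534]
psi -93.20171121579494 [ 0.3 -0.4 -3.1]
held 5424 ((532.5594482421875, 3.7487106323242188), (38.22922134399414, 98.40917205810547), 70.9325942993164) 0.3270870987116581 0.5827791721067452
```

{"method": "arm_command", "body": {
  "series": [
    {"ax": 0, "ay": 0, "az": -0.0275, "x": 0, "y": 0, "z": 0, "grip": 0},
    {"ax": 0, "ay": 0, "az": -0.0275, "x": 0, "y": 0, "z": 0, "grip": 0},
    {"ax": 0, "ay": 0, "az": 0, "x": 0, "y": 0, "z": 0, "grip": 0}
  ]
}}

```text
t: 12.58
ee_pos: [0.5268, 0.0024, 0.2829]
orientation: [0.998, 0.06, -0.001, -0.0]
contact_force: [-0.6, -0.1, -3.4]
opening: 0.0079
grip_force: 30.0
```

{"method": "arm_command", "body": {
  "series": [
    {"ax": 0, "ay": 0, "az": 0, "x": -0.0032, "y": 0.0265, "z": 0, "grip": 0},
    {"ax": 0, "ay": 0, "az": 0, "x": -0.0032, "y": 0.0265, "z": 0, "grip": 0},
    {"ax": 0, "ay": 0, "az": 0, "x": -0.0032, "y": 0.0265, "z": 0, "grip": 0},
    {"ax": 0, "ay": 0, "az": 0, "x": -0.0032, "y": 0.0265, "z": 0, "grip": 0},
    {"ax": 0, "ay": 0, "az": 0, "x": -0.0032, "y": 0.0265, "z": 0, "grip": 0},
    {"ax": 0, "ay": 0, "az": 0, "x": -0.0032, "y": 0.0265, "z": 0, "grip": 0},
    {"ax": 0, "ay": 0, "az": 0, "x": -0.0032, "y": 0.0265, "z": 0, "grip": 0},
    {"ax": 0, "ay": 0, "az": 0, "x": -0.0032, "y": 0.0265, "z": 0, "grip": 0},
    {"ax": 0, "ay": 0, "az": 0, "x": -0.0032, "y": 0.0265, "z": 0, "grip": 0},
    {"ax": 0, "ay": 0, "az": 0, "x": -0.0032, "y": 0.0265, "z": 0, "grip": 0}
  ]
}}

```text
t: 13.42
ee_pos: [0.5261, -0.2657, 0.2833]
orientation: [0.998, 0.057, -0.001, -0.001]
contact_force: [1.0, 0.8, -2.9]
opening: 0.008
grip_force: 30.0
```

{"method": "arm_command", "body": {
  "series": [
    {"ax": 0, "ay": 0, "az": 0, "x": 0, "y": 0, "z": 0.02, "grip": 0},
    {"ax": 0, "ay": 0, "az": 0, "x": 0, "y": 0, "z": 0.02, "grip": 0},
    {"ax": 0, "ay": 0, "az": 0, "x": 0, "y": 0, "z": 0.02, "grip": 0},
    {"ax": 0, "ay": 0, "az": 0, "x": 0, "y": 0, "z": 0.02, "grip": 0},
    {"ax": 0, "ay": 0, "az": 0, "x": 0, "y": 0, "z": 0.02, "grip": 0},
    {"ax": 0, "ay": 0, "az": 0, "x": 0, "y": 0, "z": 0.01, "grip": 0},
    {"ax": 0, "ay": 0, "az": 0, "x": 0, "y": 0, "z": 0, "grip": 0},
    {"ax": 0, "ay": 0, "az": 0, "x": 0, "y": 0, "z": 0, "grip": 0},
    {"ax": 0, "ay": 0, "az": 0, "x": 0, "y": 0, "z": 0, "grip": 0}
  ]
}}

```text
t: 14.17
ee_pos: [0.5273, -0.265, 0.176]
orientation: [0.998, 0.058, 0.001, 0.0]
contact_force: [-1.1, 0.2, -2.9]
opening: 0.0078
grip_force: 30.0
```

```bash
python3 - <<'E'
from held import *
from dock import dock
c,p,d=shot("w8");held(c,p,d);
X=cloud(c,d);hsv=cv2.cvtColor(p,cv2.COLOR_RGB2HSV)
y=(hsv[...,0]>18)&(hsv[...,0]<32)&(hsv[...,1]>150)&(d>0)&(abs(X[...,1]+.264)<.05)&(X[...,0]>.55)&(X[...,2]>.066)&(X[...,2]<.075)
P=X[y];print("far tops",len(P),cv2.minAreaRect((P[:,:2]*1000).astype(np.float32)),P.mean(0))
o=ctrl.get_obs();zt=o["ee_pos"][2]+.044
w=(d>0)&(abs(X[...,2]-zt)<.004)&(X[...,0]>o["ee_pos"][0]+.03)&(abs(X[...,1]+.264)<.03)
P=X[w];print("plate end",len(P),cv2.minAreaRect((P[:,:2]*1000).astype(np.float32)))
a=np.hstack([p[:,100:540]]);cv2.imwrite("pics/w8c.png",cv2.resize(a[:,:,::-1],None,fx=1.25,fy=1.25))
E
```

```text
14.1667 [ 0.5273 -0.265   0.176 ] [9.983e-01 5.810e-02 7.000e-04 5.000e-04] [-0.552  0.125  1.572  0.     1.443  0.902]
psi -83.32867229175186 [ 0.1  0.3 -3.3]
held 5339 ((532.0859985351562, -263.49090576171875), (37.169803619384766, 98.9723892211914), 80.33525848388672) 0.22005230888602503 0.5827574516409065
far tops 731 ((582.8441162109375, -257.4330749511719), (22.041698455810547, 25.868221282958984), 6.676731109619141) [ 0.5856048  -0.25722227  0.06931234]
plate end 1721 ((569.958740234375, -259.7821960449219), (25.433094024658203, 7.953275203704834), 6.234918594360352)
```

View pics/w8c.png

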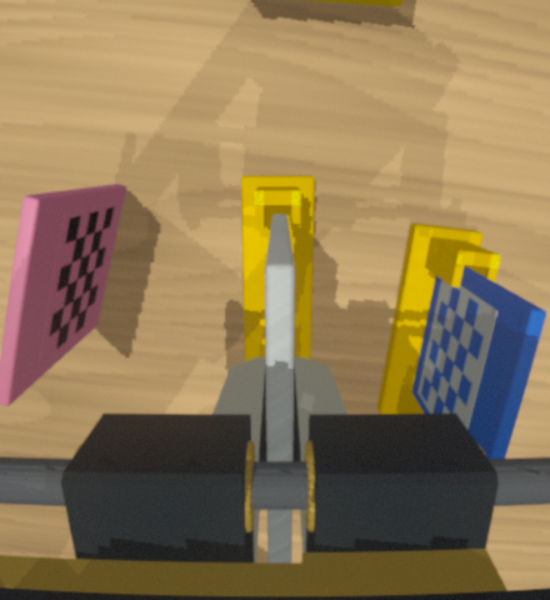

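The plate lies along the free dock with its far channel ahead. It is off by about 0.9 mm across and 1.6 mm along, so I'll correct that and lower it gently.

{"method": "arm_command", "body": {
  "series": [
    {"ax": 0, "ay": 0, "az": 0, "x": -0.0016, "y": -0.0008, "z": 0, "grip": 0},
    {"ax": 0, "ay": 0, "az": 0, "x": 0, "y": 0, "z": 0.01, "grip": 0},
    {"ax": 0, "ay": 0, "az": 0, "x": 0, "y": 0, "z": 0.01, "grip": 0},
    {"ax": 0, "ay": 0, "az": 0, "x": 0, "y": 0, "z": 0.008, "grip": 0},
    {"ax": 0, "ay": 0, "az": 0, "x": 0, "y": 0, "z": 0, "grip": 0},
    {"ax": 0, "ay": 0, "az": 0, "x": 0, "y": 0, "z": 0, "grip": 0}
  ]
}}

```text
t: 14.72
ee_pos: [0.5241, -0.2635, 0.1451]
orientation: [0.998, 0.058, -0.001, -0.001]
contact_force: [-0.5, -0.1, -3.1]
opening: 0.0079
grip_force: 30.0
```

{"method": "arm_command", "body": {
  "series": [
    {"ax": 0, "ay": 0, "az": 0, "x": 0, "y": 0, "z": 0.007, "grip": 0},
    {"ax": 0, "ay": 0, "az": 0, "x": 0, "y": 0, "z": 0.007, "grip": 0},
    {"ax": 0, "ay": 0, "az": 0, "x": 0, "y": 0, "z": 0.007, "grip": 0},
    {"ax": 0, "ay": 0, "az": 0, "x": 0, "y": 0, "z": 0, "grip": 0},
    {"ax": 0, "ay": 0, "az": 0, "x": 0, "y": 0, "z": 0, "grip": 0}
  ]
}}

```text
t: 15.13
ee_pos: [0.5245, -0.2637, 0.1247]
orientation: [0.998, 0.058, -0.001, -0.0]
contact_force: [-0.1, 0.9, -3.1]
opening: 0.008
grip_force: 30.0
```

{"method": "arm_command", "body": {
  "series": [
    {"ax": 0, "ay": 0, "az": 0, "x": 0, "y": 0, "z": 0.007, "grip": 0},
    {"ax": 0, "ay": 0, "az": 0, "x": 0, "y": 0, "z": 0.007, "grip": 0},
    {"ax": 0, "ay": 0, "az": 0, "x": 0, "y": 0, "z": 0.006, "grip": 0},
    {"ax": 0, "ay": 0, "az": 0, "x": 0, "y": 0, "z": 0, "grip": 0},
    {"ax": 0, "ay": 0, "az": 0, "x": 0, "y": 0, "z": 0, "grip": 0},
    {"ax": 0, "ay": 0, "az": 0, "x": 0, "y": 0, "z": 0, "grip": 0}
  ]
}}

```text
t: 15.63
ee_pos: [0.5251, -0.264, 0.1057]
orientation: [0.998, 0.058, -0.0, -0.0]
contact_force: [0.2, 0.1, -3.6]
opening: 0.0077
grip_force: 30.0
```

{"method": "arm_command", "body": {
  "series": [
    {"ax": 0, "ay": 0, "az": 0, "x": 0, "y": 0, "z": 0.002, "grip": 0},
    {"ax": 0, "ay": 0, "az": 0, "x": 0, "y": 0, "z": 0.001, "grip": 0},
    {"ax": 0, "ay": 0, "az": 0, "x": 0, "y": 0, "z": 0, "grip": 0},
    {"ax": 0, "ay": 0, "az": 0, "x": 0, "y": 0, "z": 0, "grip": 0}
  ]
}}

```text
t: 15.97
ee_pos: [0.525, -0.264, 0.1027]
orientation: [0.998, 0.058, 0.0, 0.0]
contact_force: [-0.2, 0.5, -3.9]
opening: 0.0076
grip_force: 30.0
```

{"method": "arm_command", "body": {
  "series": [
    {"ax": 0, "ay": 0, "az": 0, "x": 0, "y": 0, "z": 0.001, "grip": 0},
    {"ax": 0, "ay": 0, "az": 0, "x": 0, "y": 0, "z": 0, "grip": 0},
    {"ax": 0, "ay": 0, "az": 0, "x": 0, "y": 0, "z": 0, "grip": 0}
  ]
}}

```text
t: 16.22
ee_pos: [0.525, -0.264, 0.1016]
orientation: [0.998, 0.058, -0.0, -0.0]
contact_force: [0.2, -0.3, -3.6]
opening: 0.0078
grip_force: 30.0
```

{"method": "arm_command", "body": {
  "series": [
    {"ax": 0, "ay": 0, "az": 0, "x": 0, "y": 0, "z": 0.001, "grip": 0},
    {"ax": 0, "ay": 0, "az": 0, "x": 0, "y": 0, "z": 0, "grip": 0},
    {"ax": 0, "ay": 0, "az": 0, "x": 0, "y": 0, "z": 0, "grip": 0}
  ]
}}

```text
t: 16.47
ee_pos: [0.5249, -0.264, 0.1005]
orientation: [0.998, 0.058, -0.0, -0.0]
contact_force: [0.1, -0.4, -3.3]
opening: 0.0078
grip_force: 30.0
```

{"method": "arm_command", "body": {
  "series": [
    {"ax": 0, "ay": 0, "az": 0, "x": 0, "y": 0, "z": 0.0008, "grip": 0},
    {"ax": 0, "ay": 0, "az": 0, "x": 0, "y": 0, "z": 0, "grip": 0},
    {"ax": 0, "ay": 0, "az": 0, "x": 0, "y": 0, "z": 0, "grip": 0}
  ]
}}

```text
t: 16.72
ee_pos: [0.5252, -0.2641, 0.1]
orientation: [0.998, 0.058, 0.0, 0.0]
contact_force: [-0.5, -0.1, -2.4]
opening: 0.0083
grip_force: 30.0
```

Contact is beginning, since the load is coming off. A touch further down.

{"method": "arm_command", "body": {
  "series": [
    {"ax": 0, "ay": 0, "az": 0, "x": 0, "y": 0, "z": 0.0006, "grip": 0},
    {"ax": 0, "ay": 0, "az": 0, "x": 0, "y": 0, "z": 0, "grip": 0},
    {"ax": 0, "ay": 0, "az": 0, "x": 0, "y": 0, "z": 0, "grip": 0}
  ]
}}

```text
t: 16.97
ee_pos: [0.5253, -0.2641, 0.1]
orientation: [0.998, 0.058, 0.0, 0.0]
contact_force: [-1.9, 1.4, 5.1]
opening: 0.008
grip_force: 30.0
```

{"method": "arm_command", "body": {
  "series": [
    {"ax": 0, "ay": 0, "az": 0, "x": 0, "y": 0, "z": 0.0005, "grip": 0},
    {"ax": 0, "ay": 0, "az": 0, "x": 0, "y": 0, "z": 0, "grip": 0},
    {"ax": 0, "ay": 0, "az": 0, "x": 0, "y": 0, "z": 0, "grip": 0}
  ]
}}

```text
t: 17.22
ee_pos: [0.5253, -0.2642, 0.1]
orientation: [0.998, 0.058, 0.0, 0.0]
contact_force: [-2.9, 1.3, 9.7]
opening: 0.0079
grip_force: 30.0
```

The plate is fully down: it stopped at the expected height and the force is rising. Releasing and withdrawing straight up.

{"method": "arm_command", "body": {
  "series": [
    {"ax": 0, "ay": 0, "az": 0, "x": 0, "y": 0, "z": -0.0008, "grip": 0},
    {"ax": 0, "ay": 0, "az": 0, "x": 0, "y": 0, "z": 0, "grip": 0.15},
    {"ax": 0, "ay": 0, "az": 0, "x": 0, "y": 0, "z": 0, "grip": 0.3},
    {"ax": 0, "ay": 0, "az": 0, "x": 0, "y": 0, "z": 0, "grip": 0.45},
    {"ax": 0, "ay": 0, "az": 0, "x": 0, "y": 0, "z": 0, "grip": 0.45},
    {"ax": 0, "ay": 0, "az": 0, "x": 0, "y": 0, "z": 0, "grip": 0.45}
  ]
}}

```text
t: 17.72
ee_pos: [0.525, -0.264, 0.0994]
orientation: [0.998, 0.058, -0.0, -0.0]
contact_force: [-0.0, 0.3, 1.1]
opening: 0.036
grip_force: 0.0
```

{"method": "arm_command", "body": {
  "series": [
    {"ax": 0, "ay": 0, "az": 0, "x": 0, "y": 0, "z": -0.015, "grip": 0.45},
    {"ax": 0, "ay": 0, "az": 0, "x": 0, "y": 0, "z": -0.02, "grip": 0.45},
    {"ax": 0, "ay": 0, "az": 0, "x": 0, "y": 0, "z": -0.025, "grip": 0.45},
    {"ax": 0, "ay": 0, "az": 0, "x": 0, "y": 0, "z": -0.03, "grip": 0.45},
    {"ax": 0, "ay": 0, "az": 0, "x": 0, "y": 0, "z": -0.03, "grip": 0.45},
    {"ax": 0, "ay": 0, "az": 0, "x": 0, "y": 0, "z": -0.03, "grip": 0.45},
    {"ax": 0, "ay": 0, "az": 0, "x": -0.03, "y": 0, "z": -0.02, "grip": 0.45},
    {"ax": 0, "ay": 0, "az": 0, "x": -0.03, "y": 0, "z": 0, "grip": 0.45},
    {"ax": 0, "ay": 0, "az": 0, "x": 0, "y": 0, "z": 0, "grip": 0.45},
    {"ax": 0, "ay": 0, "az": 0, "x": 0, "y": 0, "z": 0, "grip": 0.45}
  ]
}}

```text
t: 18.55
ee_pos: [0.4648, -0.2714, 0.2702]
orientation: [0.998, 0.058, 0.001, 0.0]
contact_force: [0.5, -0.3, -0.9]
opening: 0.0416
grip_force: 0.0
```

```bash
python3 - <<'E'
from dock import *
c,p,d=shot("w9");X=cloud(c,d)
pl=(d>0)&(abs(X[...,0]-.525)<.08)&(abs(X[...,1]+.264)<.03)&(X[...,2]>.13)&(X[...,2]<.16)
P=X[pl];t=np.median(P[:,2]);P=P[abs(P[:,2]-P[:,2].max())<.006];print("plate top",len(P),np.median(P[:,2]),cv2.minAreaRect((P[:,:2]*1000).astype(np.float32)))
for x0 in(.48,.57):
    q=P[abs(P[:,0]-x0)<.01];print(x0,q[:,2].mean())
dock(c,p,d)
p,d=ctrl.camera("top");knob(ctrl.get_calibration("top"),p,d,(.543,.272))
a=np.load("pics/top0.npz")["p"];print("diff cols",np.unique(np.nonzero(abs(a.astype(int)-p).max(-1)>80)[1]//20*20))
E
```

```text
18.55 [ 0.4648 -0.2714  0.2702] [9.983e-01 5.770e-02 5.000e-04 4.000e-04] [-0.624 -0.055  1.585 -0.     1.61   0.831]
plate top 1605 0.1441046196345277 ((525.994873046875, -263.89068603515625), (110.36793518066406, 7.944668292999268), 6.812276363372803)
0.48 0.14397296661501618
0.57 0.14419836512830675
base 4035 0.0142 ((526.8272705078125, -263.968994140625), (148.9869384765625, 50.714561462402344), 6.5801591873168945)
tops 698 0.0693 ((526.4566650390625, -264.03802490234375), (136.68186950683594, 25.73215675354004), 6.588841438293457)
[[ 0.5844 -0.2483]
 [ 0.4702 -0.2801]
 [ 0.5866 -0.2658]
 [ 0.4675 -0.2607]] [211 130 217 140]
top ((0.5419963598251343, 0.2719896733760834), 0.031720392405986786) 0.13182660217685926 570 med [0.54166771 0.2713342 ]
dial ((0.5419847965240479, 0.2693386673927307), 0.07737380266189575) 0.08644256871012801
red [0.59285201 0.28387164 0.08687753] 13
ptr top [0.55768607 0.27602949] [0.9706078  0.24066675 0.55768603 0.2760295 ] 21
ptr skirt [0.56611498 0.28366838 0.09091523] 8 r 0.026797393594678084
diff cols [  0  20  40  60  80 100 120 140 160 180 200 220 240 260 280 300 320 340
 380 400 420 440 460 480 500 520 540 560 580 600 620]
```

The plate stands level in the dock, centred, with its top at 0.144–0.145. The pointer direction is 13.9° against 13.6–14° for the red mark, and the gripper is clear of everything. Handing in.

```bash
python3 -c "
from cell import ctrl
print(ctrl.finish_job())"
```

```text
the job is handed in; nothing more can be done
None
```

The job is handed in, at about 18.6 s of the 72 s allowed: the focus pointer is on the red mark, and the chequered plate stands fully down and level in the free yellow dock with the gripper clear.

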